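# Transfer lens barrels to the V-groove inspection rack

### The job

Move the four lens barrels from the storage stand to the black rack with the metal V-grooves, keeping their sequence: the barrel that lay nearest the robot goes into the groove next to the tall steel post, the second nearest into the next groove, and so on, so that the one that lay farthest from the robot ends up farthest from the post. Lay each barrel crosswise to the row, along its groove and roughly centred on the V-block so that it is cradled and cannot roll, and set it down gently instead of letting it drop.

Things in the scene. Friction and masses are not known exactly. Their poses are not given: they have to be found in the camera images.
- barrel_a: Loose lens barrel, the shortest of four: a black plain cylinder 32 mm in diameter and 50 mm long with a steel band near and a glass disc on each end, about 80 g, lying level. Origin at its middle, on the axis; y runs along the cylinder (both ends alike).
- barrel_b: Loose lens barrel, the second shortest of four: a black plain cylinder 32 mm in diameter and 64 mm long with a steel band near and a glass disc on each end, about 102.4 g, lying level. Origin at its middle, on the axis; y runs along the cylinder (both ends alike).
- barrel_c: Loose lens barrel, the second longest of four: a black plain cylinder 32 mm in diameter and 78 mm long with a steel band near and a glass disc on each end, about 124.8 g, lying level. Origin at its middle, on the axis; y runs along the cylinder (both ends alike).
- barrel_d: Loose lens barrel, the longest of four: a black plain cylinder 32 mm in diameter and 92 mm long with a steel band near and a glass disc on each end, about 147.2 g, lying level. Origin at its middle, on the axis; y runs along the cylinder (both ends alike).
- seat_a: Fixed white seat, 30 (x) x 44 (y) x 14 mm high, where barrel_a lies at the start, axis along y, 26.7 mm above the seat's origin (centre of its underside, 10 mm above the table). x points along the row, away from the robot within 0.25 rad. The four seats, 62 mm apart in shuffled order, share a grey plate 270 x 90 x 10 mm. Stand and V-rack, left and right, swap sides.
- seat_b: Fixed white seat, 30 (x) x 44 (y) x 14 mm high, where barrel_b lies at the start, axis along y, 26.7 mm above the seat's origin (centre of its underside, 10 mm above the table). x points along the row, away from the robot within 0.25 rad. The four seats, 62 mm apart in shuffled order, share a grey plate 270 x 90 x 10 mm. Stand and V-rack, left and right, swap sides.
- seat_c: Fixed white seat, 30 (x) x 44 (y) x 14 mm high, where barrel_c lies at the start, axis along y, 26.7 mm above the seat's origin (centre of its underside, 10 mm above the table). x points along the row, away from the robot within 0.25 rad. The four seats, 62 mm apart in shuffled order, share a grey plate 270 x 90 x 10 mm. Stand and V-rack, left and right, swap sides.
- seat_d: Fixed white seat, 30 (x) x 44 (y) x 14 mm high, where barrel_d lies at the start, axis along y, 26.7 mm above the seat's origin (centre of its underside, 10 mm above the table). x points along the row, away from the robot within 0.25 rad. The four seats, 62 mm apart in shuffled order, share a grey plate 270 x 90 x 10 mm. Stand and V-rack, left and right, swap sides.
- vrack: Fixed black plate 360 (x) x 70 (y) x 10 mm. Origin: centre of its underside; x along the row, away from the robot within 0.25 rad. Four aluminium V-blocks, 30 (x) x 44 mm (y), narrower than a barrel, at x = -93, -31, 31, 93, y = 0. Grooves run along y: 90 degrees, bottom 16 mm, edges 28 mm above the origin; the axis of a barrel lying in one is 38.6 mm above the origin.
- post: Fixed bright steel post, 16 mm in diameter and 70 mm high with a dark collar 24 mm wide at its foot, on the V-rack's centre line at either the near end (x = -155 mm) or the far end (x = +155 mm) of its plate. Origin at the centre of its underside, 10 mm above the table. The other end of the plate has only a 6 mm high dark collar.
Not all that is in view belongs to the job. What is shaped like the barrel_b but pink is not meant.

How it is judged:
At the end, for the whole second after the job is handed in: Each barrel lies at rest (0.02 m/s, 0.2 rad/s) in its own V-groove; counted from the post, the barrels are in the order of their seats counted from the robot. Middle within 8 mm of the groove line and 15 mm of the rack's centre line, height within 4 mm, axis within 0.15 rad of the groove (((world x of seat_a between 0 and 0.49 m and x of post in the frame of vrack below 0 m and x of barrel_a in the frame of vrack between -0.101 and -0.085 m) or (world x of seat_a between 0 and 0.49 m and x of post in the frame of vrack above 0 m and x of barrel_a in the frame of vrack between 0.085 and 0.101 m) or (world x of seat_a between 0.49 and 0.55 m and x of post in the frame of vrack below 0 m and x of barrel_a in the frame of vrack between -0.039 and -0.023 m) or (world x of seat_a between 0.49 and 0.55 m and x of post in the frame of vrack above 0 m and x of barrel_a in the frame of vrack between 0.023 and 0.039 m) or (world x of seat_a between 0.55 and 0.61 m and x of post in the frame of vrack below 0 m and x of barrel_a in the frame of vrack between 0.023 and 0.039 m) or (world x of seat_a between 0.55 and 0.61 m and x of post in the frame of vrack above 0 m and x of barrel_a in the frame of vrack between -0.039 and -0.023 m) or (world x of seat_a between 0.61 and 2 m and x of post in the frame of vrack below 0 m and x of barrel_a in the frame of vrack between 0.085 and 0.101 m) or (world x of seat_a between 0.61 and 2 m and x of post in the frame of vrack above 0 m and x of barrel_a in the frame of vrack between -0.101 and -0.085 m)) and y of barrel_a in the frame of vrack between -0.015 and 0.015 m and z of barrel_a in the frame of vrack between 0.0346 and 0.0426 m and angle between the y axis of each of barrel_a, barrel_b, barrel_c, barrel_d and the y axis of vrack, either way round below 0.15 rad and linear speed of each of barrel_a, barrel_b, barrel_c, barrel_d below 0.02 m/s and angular speed of each of barrel_a, barrel_b, barrel_c, barrel_d below 0.2 rad/s and ((world x of seat_b between 0 and 0.49 m and x of post in the frame of vrack below 0 m and x of barrel_b in the frame of vrack between -0.101 and -0.085 m) or (world x of seat_b between 0 and 0.49 m and x of post in the frame of vrack above 0 m and x of barrel_b in the frame of vrack between 0.085 and 0.101 m) or (world x of seat_b between 0.49 and 0.55 m and x of post in the frame of vrack below 0 m and x of barrel_b in the frame of vrack between -0.039 and -0.023 m) or (world x of seat_b between 0.49 and 0.55 m and x of post in the frame of vrack above 0 m and x of barrel_b in the frame of vrack between 0.023 and 0.039 m) or (world x of seat_b between 0.55 and 0.61 m and x of post in the frame of vrack below 0 m and x of barrel_b in the frame of vrack between 0.023 and 0.039 m) or (world x of seat_b between 0.55 and 0.61 m and x of post in the frame of vrack above 0 m and x of barrel_b in the frame of vrack between -0.039 and -0.023 m) or (world x of seat_b between 0.61 and 2 m and x of post in the frame of vrack below 0 m and x of barrel_b in the frame of vrack between 0.085 and 0.101 m) or (world x of seat_b between 0.61 and 2 m and x of post in the frame of vrack above 0 m and x of barrel_b in the frame of vrack between -0.101 and -0.085 m)) and y of barrel_b in the frame of vrack between -0.015 and 0.015 m and z of barrel_b in the frame of vrack between 0.0346 and 0.0426 m and ((world x of seat_c between 0 and 0.49 m and x of post in the frame of vrack below 0 m and x of barrel_c in the frame of vrack between -0.101 and -0.085 m) or (world x of seat_c between 0 and 0.49 m and x of post in the frame of vrack above 0 m and x of barrel_c in the frame of vrack between 0.085 and 0.101 m) or (world x of seat_c between 0.49 and 0.55 m and x of post in the frame of vrack below 0 m and x of barrel_c in the frame of vrack between -0.039 and -0.023 m) or (world x of seat_c between 0.49 and 0.55 m and x of post in the frame of vrack above 0 m and x of barrel_c in the frame of vrack between 0.023 and 0.039 m) or (world x of seat_c between 0.55 and 0.61 m and x of post in the frame of vrack below 0 m and x of barrel_c in the frame of vrack between 0.023 and 0.039 m) or (world x of seat_c between 0.55 and 0.61 m and x of post in the frame of vrack above 0 m and x of barrel_c in the frame of vrack between -0.039 and -0.023 m) or (world x of seat_c between 0.61 and 2 m and x of post in the frame of vrack below 0 m and x of barrel_c in the frame of vrack between 0.085 and 0.101 m) or (world x of seat_c between 0.61 and 2 m and x of post in the frame of vrack above 0 m and x of barrel_c in the frame of vrack between -0.101 and -0.085 m)) and y of barrel_c in the frame of vrack between -0.015 and 0.015 m and z of barrel_c in the frame of vrack between 0.0346 and 0.0426 m and ((world x of seat_d between 0 and 0.49 m and x of post in the frame of vrack below 0 m and x of barrel_d in the frame of vrack between -0.101 and -0.085 m) or (world x of seat_d between 0 and 0.49 m and x of post in the frame of vrack above 0 m and x of barrel_d in the frame of vrack between 0.085 and 0.101 m) or (world x of seat_d between 0.49 and 0.55 m and x of post in the frame of vrack below 0 m and x of barrel_d in the frame of vrack between -0.039 and -0.023 m) or (world x of seat_d between 0.49 and 0.55 m and x of post in the frame of vrack above 0 m and x of barrel_d in the frame of vrack between 0.023 and 0.039 m) or (world x of seat_d between 0.55 and 0.61 m and x of post in the frame of vrack below 0 m and x of barrel_d in the frame of vrack between 0.023 and 0.039 m) or (world x of seat_d between 0.55 and 0.61 m and x of post in the frame of vrack above 0 m and x of barrel_d in the frame of vrack between -0.039 and -0.023 m) or (world x of seat_d between 0.61 and 2 m and x of post in the frame of vrack below 0 m and x of barrel_d in the frame of vrack between 0.085 and 0.101 m) or (world x of seat_d between 0.61 and 2 m and x of post in the frame of vrack above 0 m and x of barrel_d in the frame of vrack between -0.101 and -0.085 m)) and y of barrel_d in the frame of vrack between -0.015 and 0.015 m and z of barrel_d in the frame of vrack between 0.0346 and 0.0426 m); the robot touches nothing.
It fails at once if the barrel_a is dropped or thrown into the rack (over 0.7 m/s with its axis less than 55 mm above the rack's underside) (x of barrel_a in the frame of vrack between -0.13 and 0.13 m and y of barrel_a in the frame of vrack between -0.05 and 0.05 m and z of barrel_a in the frame of vrack below 0.055 m and linear speed of barrel_a above 0.7 m/s).
It fails at once if the barrel_b is dropped or thrown into the rack (over 0.7 m/s with its axis less than 55 mm above the rack's underside) (x of barrel_b in the frame of vrack between -0.13 and 0.13 m and y of barrel_b in the frame of vrack between -0.05 and 0.05 m and z of barrel_b in the frame of vrack below 0.055 m and linear speed of barrel_b above 0.7 m/s).
It fails at once if the barrel_c is dropped or thrown into the rack (over 0.7 m/s with its axis less than 55 mm above the rack's underside) (x of barrel_c in the frame of vrack between -0.13 and 0.13 m and y of barrel_c in the frame of vrack between -0.05 and 0.05 m and z of barrel_c in the frame of vrack below 0.055 m and linear speed of barrel_c above 0.7 m/s).
It fails at once if the barrel_d is dropped or thrown into the rack (over 0.7 m/s with its axis less than 55 mm above the rack's underside) (x of barrel_d in the frame of vrack between -0.13 and 0.13 m and y of barrel_d in the frame of vrack between -0.05 and 0.05 m and z of barrel_d in the frame of vrack below 0.055 m and linear speed of barrel_d above 0.7 m/s).
It also fails if it takes over 88 s, if anything falls off the work surface, if the arm or the gripper's body presses on something with over 40 N, if the wrist force passes 120 N, or if a joint passes its speed limit or range.

### The arm

A 6-joint arm with a two-finger parallel gripper is mounted at the origin on the work surface. World frame = base frame: x ahead of the robot, y to its left, z up, the work surface at z = 0. Lengths are in m, angles in rad, forces in N, time in s.
With the tool pointing down it reaches from about 0.325 to 0.775 m from the base axis. Payload 5.5 kg.
Tool frame: the origin (TCP) lies midway between the tips of the shut fingers; the grasp point (between the pads) lies 19 mm behind it (bot.grasp_offset is the distance from the TCP to the grasp point, in m); z points along the fingers, y is the line along which they close (so a half turn about z gives the same grasp; the last joint's range is limited). The gripper opens to 88 mm and grips with 3 to 60 N. Pads are 20 mm wide; open, the fingers measure 115 mm over their backs; the gripper's body (75 mm by 178 mm) begins 61 mm behind the grasp point.
Start: joints at [1.192, 0.091, 1.231, -0, 1.82, -0.057], TCP at [0.19, 0.569, 0.223] pointing down, gripper open.
Joint ranges: [-2.87, 2.87], [-0.86, 2.18], [0.17, 2.46], [-1.51, 4.65], [0.06, 2.69], [-2.65, 2.65]. Speed limits (rad/s): [2.57, 2.57, 3.01, 3.14, 3.14, 3.14].

### API

Orientations are given as a rotation vector (axis times angle).
In Python, from bench import bot, imaging gives the robot as it stands. The module is installed in compiled form; this text tells all that it offers.
- The arm moves only by the tool jog_arm, never from a script. Its arguments are lists of equal length, an entry for each row: "translation": the shift along the tool's x, y, z in cm, a list of three; "dr": the turn, a rotation vector about the tool's x, y, z in rad, a list of three; "jaw": the finger opening in cm, from 0 to 8.78. A call has 1 to 5 rows; each row is the pose to reach, as a shift and turn from the pose commanded when the call began, along the tool's axes at that moment; what a row does not reach only later rows make up. A row lasts 1/8 s, in which the tool goes at most 62.5 mm and 10.7 degrees, less where a joint would pass 70% of its speed; a pose out of reach is approached as far as the arm can. A call with a gripper value outside its range is refused whole. The fingers move at their own pace and stop on an object; "newtons" is the grip in N (left out, the last holds). Time passes only in rows, so rows that repeat a pose let the fingers close. It gives the time, the measured TCP pose, the force, the opening and the grip force at its end, in the units of the state.
- bot.sense(): the state, without advancing time (a new reading comes with each control period).
- imaging.capture(name): name is "scene" or "side" or "wrist"; returns (picture, depth): 400x640x3 uint8, red, green, blue; 400x640 float32, m along the optical axis (not along the pixel's ray), 0 where there is no reading.
- imaging.camera_params(name): a dict with "mtx" (3x3 intrinsics, pixels), "rvec" (rotation vector, rad) and "tvec" (3), from world to camera coordinates, as OpenCV has them; the wrist camera has in their place "tool_from_camera" (4x4, takes a point from camera to tool coordinates, whose origin is the TCP and whose axes are the flange's). Camera axes: x right, y down, z forward; pixel columns grow to the right and rows downward; lengths in m; the calibration is good to about 2 mm. A picture is of the moment at which its call begins: read the wrist's pose just before it. camera_params takes no time and is no camera call.
- bot.hand_in(): hands the job in; it is judged then, once.
The state is a dict: "t": time; "q": joint angles; "dq": joint speeds; "joint_efforts": joint torques, N m; "position": TCP position; "tcp_rot": TCP orientation; "wrist_force": force on the tool from outside, world axes, zero at the start; "wrist_torque": the same for the moment, N m; "grip_width": finger opening in m; "gripper_force": force on a finger pad.
Only numpy, scipy, OpenCV 4.12 (cv2) and the standard library are available. Lean on these libraries where they do the work, as an engineer would, in place of code of your own. Each camera call takes 0.05 s, during which the arm holds its last target. There are 200 camera calls.

## Working session

There is one attempt and no reset: what is moved stays moved. The work goes in short steps, Python scripts to look and compute and a tool call to move; the robot and the scene stay as the last step left them, time stands still between calls to the robot, and variables do not carry over. Pictures are saved under pics/ and viewed, at most 14 in all, crops included, and the job is handed in when it is done.

Besides the shell and the picture viewer there is one more tool, called after "Emit:" as name(argument=value, ...) on one line, values as JSON. jog_arm: Moves the arm, as the interface text tells. Its arguments: {"type":"object","properties":{"translation":{"type":"array","items":{"type":"array","items":{"type":"number"}}},"dr":{"type":"array","items":{"type":"array","items":{"type":"number"}}},"jaw":{"type":"array","items":{"type":"number"}},"newtons":{"type":"number"}},"required":["translation","dr","jaw"]}

```bash
mkdir -p pics; cat > h.py <<'E'
import numpy as np, cv2
from bench import bot, imaging
def cam(n):
    p=imaging.camera_params(n); R=cv2.Rodrigues(np.array(p['rvec'],float))[0]
    return np.array(p['mtx']),R,np.array(p['tvec'],float).ravel()
def ray(n,px,z):
    K,R,t=cam(n); d=R.T@np.linalg.inv(K)@np.array([px[0],px[1],1.]); c=-R.T@t
    return c+d*(z-c[2])/d[2]
def cloud(n,depth):
    K,R,t=cam(n); v,u=np.indices(depth.shape)
    P=np.stack([u,v,np.ones_like(u)],-1)@np.linalg.inv(K).T*depth[...,None]
    return (P-t)@R
E
python3 - <<'E'
from h import *
s=bot.sense();print({k:np.round(v,4) for k,v in s.items()},bot.grasp_offset)
for n in('scene','side'):
    im,d=imaging.capture(n);np.savez(n+'0.npz',im=im,d=d);cv2.imwrite(f'pics/{n}0.png',im[...,::-1])
    K,R,t=cam(n);print(n,(-R.T@t).round(3),K[0,0],R[2].round(2))
E
```

```text
{'t': np.float64(0.0), 'q': array([ 1.1923,  0.0918,  1.2319,  0.    ,  1.8198, -0.0567]), 'dq': array([0.0014, 0.0009, 0.0007, 0.0011, 0.0012, 0.0006]), 'joint_efforts': array([-4.00000e-04, -4.46467e+01, -4.06432e+01,  6.97000e-02,
        2.97000e-02, -1.00000e-04]), 'position': array([0.1897, 0.5689, 0.2215]), 'tcp_rot': array([-5.0330e-01, -3.1006e+00,  2.9000e-03]), 'wrist_force': array([ 0.4282, -0.1529, -0.3355]), 'wrist_torque': array([-0.0069,  0.0249, -0.0001]), 'gripper_force': np.float64(0.0), 'grip_width': np.float64(0.0879)} 0.0187
scene [1.077 0.074 0.522] 365.44774325191355 [-0.72 -0.1  -0.69]
side [ 0.509 -0.579  0.575] 417.43932963648916 [ 0.08  0.76 -0.64]
```

View pics/scene0.png

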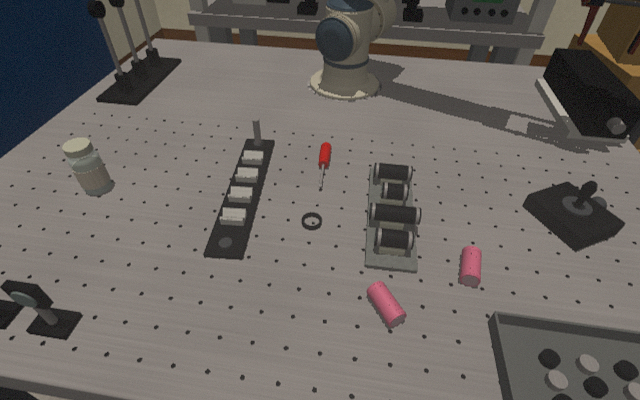

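View pics/side0.png

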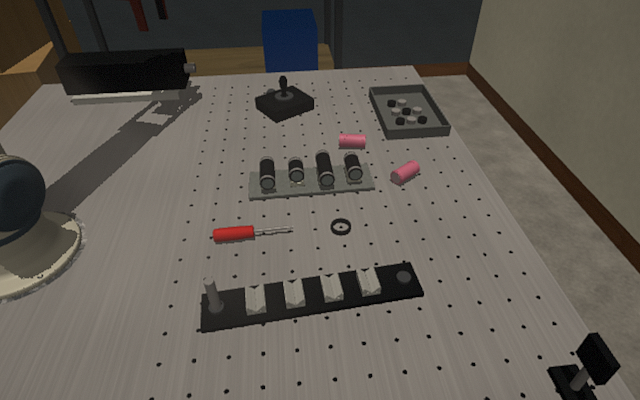

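The scene view shows the stand on the robot's left (+y) with four black barrels at about (392,173), (395,191), (395,214) and (394,239) px. The V-rack is on the right, with the post at its near end (256,132). The pink look-alikes at (471,266) and (386,304) are not meant, because they are the wrong colour and lie off the stand. The side view agrees. Next I measure.

```bash
python3 - <<'E'
from h import *
C={}
for n in('scene','side'):
    f=np.load(n+'0.npz');C[n]=(f['im'],f['d'],cloud(n,f['d']))
    im,d,P=C[n]; ok=d>0
    tb=ok&(abs(P[...,0]-.55)<.2)&(abs(P[...,1])<.35)&(abs(P[...,2])<.006);print(n,'table z',np.median(P[tb][:,2]))
    # elevated clusters
    m=(ok&(P[...,2]>.022)&(P[...,2]<.06)&(P[...,0]>.3)&(P[...,0]<.8)&(abs(P[...,1])<.3)).astype(np.uint8)
    k,l,st,ce=cv2.connectedComponentsWithStats(m,connectivity=4)
    for i in range(1,k):
        if st[i,4]<40: continue
        Q=P[l==i]; r=cv2.minAreaRect((Q[:,:2]*1000).astype(np.float32)); c=im[l==i].mean(0)
        print(ce[i].round(),st[i,4],'rect',np.round(r[0],1),np.round(r[1],1),round(r[2],1),'z',np.percentile(Q[:,2],[5,50,98]).round(4),c.round())
im=C['scene'][0][110:280,200:500];cv2.imwrite('pics/crop.png',cv2.resize(im,None,fx=2.6,fy=2.6,interpolation=cv2.INTER_CUBIC)[...,::-1])
E
```

```text
scene table z -0.0005387814790597447
[257. 135.] 93 rect [ 382.6 -167. ] [ 9.6 15.1] 24.3 z [0.0233 0.0405 0.0598] [80. 76. 73.]
[325. 152.] 123 rect [395.1  -6.1] [76.4 17.6] 1.8 z [0.0223 0.0239 0.0263] [166.  45.  39.]
[254. 152.] 65 rect [ 429.5 -164.9] [10.2 44.8] 5.3 z [0.0223 0.0248 0.0278] [155. 151. 141.]
[251. 159.] 60 rect [ 452.8 -162.8] [ 6.3 43. ] 3.7 z [0.0222 0.025  0.0281] [128. 123. 116.]
[393. 172.] 631 rect [464.2 146.6] [29.1 79. ] 1.7 z [0.0233 0.0447 0.0525] [64. 61. 59.]
[248. 170.] 77 rect [ 491.7 -159.4] [ 9.2 42.9] 5.8 z [0.0224 0.0248 0.0283] [157. 152. 143.]
[245. 176.] 62 rect [ 514.3 -158.4] [ 6.5 44.3] 8.4 z [0.0221 0.0253 0.0281] [130. 125. 118.]
[394. 192.] 474 rect [526.6 150.4] [27.7 50.2] 1.2 z [0.0235 0.045  0.0527] [69. 66. 63.]
[242. 189.] 83 rect [ 553.7 -154.4] [ 8.2 43.5] 6.8 z [0.0224 0.025  0.0283] [156. 151. 141.]
[239. 196.] 69 rect [ 576.7 -153. ] [ 6.9 43.7] 9.3 z [0.0222 0.0251 0.0283] [132. 128. 120.]
[395. 214.] 931 rect [588.3 150.1] [93.2 30.2] 88.4 z [0.0241 0.0464 0.0526] [61. 58. 56.]
[234. 210.] 102 rect [ 615.6 -150. ] [ 7.7 
[... 1344 characters left out ...]
.0225 0.0272 0.0322] [126. 122. 111.]
[336. 284.] 188 rect [ 569.8 -154.6] [12.9 44.8] 4.6 z [0.0226 0.0273 0.0319] [136. 131. 120.]
[325. 286.] 179 rect [ 553.6 -155.7] [14.2 45.3] 4.6 z [0.0225 0.0274 0.0315] [129. 124. 113.]
[299. 290.] 188 rect [ 508.2 -158.6] [13.  46.6] 4.7 z [0.0223 0.0278 0.0324] [134. 130. 118.]
[288. 292.] 187 rect [ 491.3 -161. ] [13.1 45. ] 3.8 z [0.0225 0.0275 0.0319] [130. 125. 114.]
[260. 296.] 192 rect [ 446.1 -164. ] [13.6 45.3] 4.6 z [0.0225 0.0276 0.0319] [133. 128. 117.]
[249. 298.] 198 rect [ 429.5 -165.4] [13.2 45.8] 4.5 z [0.0226 0.0275 0.032 ] [127. 122. 112.]
[214. 300.] 166 rect [ 377.6 -174.1] [15.4  7.8] 15.6 z [0.0239 0.0418 0.0593] [70. 66. 62.]
```

View pics/crop.png

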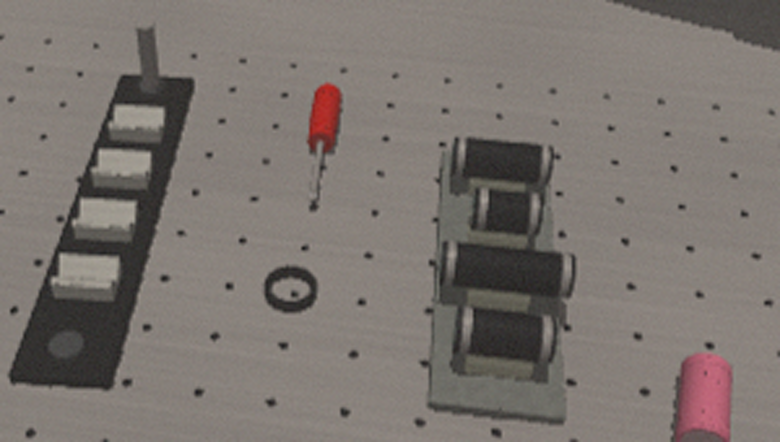

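The enlarged crop shows black barrels at crop px (502,160), (507,212), (508,272) and (505,335). Their measured lengths are 79, 50, 93 and 65 mm, so from the robot outward they are c, a, d, b. The post is at the near end, so c goes to groove −93, a to −31, d to +31 and b to +93. I'll move above the stand and refine with the wrist camera.

```bash
cat >> h.py <<'E'
from scipy.spatial.transform import Rotation as Ro
def to(x,y,z,yaw):
    """shift (cm) and turn in present tool axes for TCP at xyz, pointing down, tool y at world angle yaw"""
    s=bot.sense(); R=Ro.from_rotvec(s['tcp_rot']).as_matrix()
    yy=np.array([np.cos(yaw),np.sin(yaw),0]);zz=np.array([0,0,-1.]);T=np.stack([np.cross(yy,zz),yy,zz],1)
    print('t',round(float(s['t']),2),'shift',(R.T@(np.array([x,y,z])-s['position'])*100).round(2),'dr',Ro.from_matrix(R.T@T).as_rotvec().round(3),'F',np.round(s['wrist_force'],1),'w',s['grip_width'].round(4))
E
python3 -c "
from h import *
to(.553,.149,.24,.014)
print(np.array(imaging.camera_params('wrist')['tool_from_camera']).round(3),imaging.camera_params('wrist')['mtx'])"
```

```text
Traceback (most recent call last):
  File "h.py", line 18, in to
    print('t',round(float(s['t']),2),'shift',(R.T@(np.array([x,y,z])-s['position'])*100).round(2),'dr',Ro.from_matrix(R.T@T).as_rotvec().round(3),'F',np.round(s['wrist_force'],1),'w',s['grip_width'].round(4))
                                                                                                                                                                                       ^^^^^^^^^^^^^^^^^^^^^
AttributeError: 'float' object has no attribute 'round'
```

```bash
sed -i "s/s\['grip_width'\].round(4)/round(float(s['grip_width']),4)/" h.py
python3 -c "
from h import *
to(.553,.149,.24,.014)
print(np.array(imaging.camera_params('wrist')['tool_from_camera']).round(3),imaging.camera_params('wrist')['mtx'])"
```

```text
t 0.1 shift [-47.75 -28.35  -1.79] dr [-2.000e-03  1.000e-03  1.235e+00] F [0.8 0.6 0.2] w 0.0879
[[-0.    -0.962 -0.274  0.076]
 [ 1.    -0.    -0.001 -0.   ]
 [ 0.    -0.274  0.962 -0.162]
 [ 0.     0.     0.     1.   ]] [[345.53513755   0.         317.87821758]
 [  0.         345.53513755 195.27098003]
 [  0.           0.           1.        ]]
```

Emit:
jog_arm(translation=[[-47.8, -28.4, -1.8], [-47.8, -28.4, -1.8], [-47.8, -28.4, -1.8], [-47.8, -28.4, -1.8], [-47.8, -28.4, -1.8]], dr=[[0, 0, 1.235], [0, 0, 1.235], [0, 0, 1.235], [0, 0, 1.235], [0, 0, 1.235]], jaw=[5, 5, 5, 5, 5])

```text
t: 0.72
position: [0.3949, 0.3312, 0.2324]
tcp_rot: [-1.857, -2.534, 0.001]
wrist_force: [0.0, 0.7, -0.6]
grip_width: 0.0501
gripper_force: 0.0
```

```bash
python3 -c "
from h import *
to(.553,.149,.24,.014)"
```

```text
t 0.72 shift [-22.13   9.6   -0.76] dr [-0.     0.     0.292] F [ 0.   0.7 -0.6] w 0.0501
```

Emit:
jog_arm(translation=[[-22.1, 9.6, -0.8], [-22.1, 9.6, -0.8], [-22.1, 9.6, -0.8], [-22.1, 9.6, -0.8], [-22.1, 9.6, -0.8]], dr=[[0, 0, 0.292], [0, 0, 0.292], [0, 0, 0.292], [0, 0, 0.292], [0, 0, 0.292]], jaw=[5, 5, 5, 5, 5])

```text
t: 1.35
position: [0.5546, 0.1489, 0.2393]
tcp_rot: [-2.205, -2.237, 0.004]
wrist_force: [-0.5, 0.4, -0.4]
grip_width: 0.0501
gripper_force: 0.0
```

```bash
cat > w.py <<'E'
from h import *
def wrist():
    s=bot.sense(); p=imaging.camera_params('wrist'); im,d=imaging.capture('wrist')
    M=np.eye(4);M[:3,:3]=Ro.from_rotvec(s['tcp_rot']).as_matrix();M[:3,3]=s['position']; M=M@np.array(p['tool_from_camera'])
    v,u=np.indices(d.shape); P=np.stack([u,v,np.ones_like(u)],-1)@np.linalg.inv(np.array(p['mtx'])).T*d[...,None]
    return im,d,P@M[:3,:3].T+M[:3,3]
def clusters(lo,hi,ym,minn=100):
    im,d,P=wrist(); ok=d>0
    print('table',np.median(P[ok&(abs(P[...,2])<.007)][:,2]).round(4))
    m=(ok&(P[...,2]>lo)&(P[...,2]<hi)&(abs(P[...,1]-ym)<.06)).astype(np.uint8)
    k,l,st,ce=cv2.connectedComponentsWithStats(m,connectivity=4)
    for i in range(1,k):
        if st[i,4]<minn: continue
        Q=P[l==i]; r=cv2.minAreaRect((Q[:,:2]*1000).astype(np.float32))
        print(ce[i].round(),st[i,4],'rect',np.round(r[0],1),np.round(r[1],1),round(r[2],1),'z98',np.percentile(Q[:,2],98).round(4))
    return im
E
python3 -c "
from w import *
im=clusters(.035,.06,.149);cv2.imwrite('pics/w1.png',im[...,::-1]);to(.461,.147,.1,.014)"
```

```text
table -0.0002
[346. 168.] 2620 rect [583.2 150.1] [32.2 92.7] 0.9 z98 0.0531
[230. 171.] 2247 rect [460.1 146.2] [31.  78.9] 1.0 z98 0.0532
[404. 171.] 1864 rect [645.1 148.9] [32.3 64.8] 0.9 z98 0.0531
[288. 168.] 1452 rect [521.2 150.6] [31.9 50.7] 1.6 z98 0.0532
t 1.4 shift [-0.22 -9.23 13.98] dr [-0.002  0.     0.003] F [-0.5 -0.2  0.5] w 0.0501
```

View pics/w1.png

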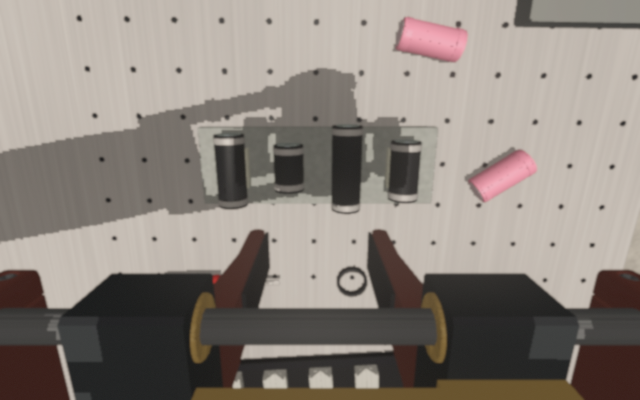

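The wrist view shows the four barrels at px (230,171), (288,168), (346,168) and (404,171). Heights, lengths and spacing all match the given sizes. Now I pick c.

Emit:
jog_arm(translation=[[-0.3, -5, 5], [-0.3, -9.35, 9.5], [-0.3, -9.35, 14], [-0.3, -9.35, 18], [-0.3, -9.35, 21]], dr=[[0, 0, 0], [0, 0, 0], [0, 0, 0], [0, 0, 0], [0, 0, 0]], jaw=[5, 5, 5, 5, 5])

```text
t: 2.02
position: [0.4577, 0.1485, 0.0287]
tcp_rot: [-2.196, -2.245, 0.002]
wrist_force: [-0.6, 0.0, -0.4]
grip_width: 0.05
gripper_force: 0.0
```

```bash
python3 -c "
from h import *
to(.4598,.1462,.02,.014)"
```

```text
t 2.02 shift [-0.23  0.2   0.87] dr [-0.002 -0.     0.008] F [-0.6  0.  -0.4] w 0.05
```

Emit:
jog_arm(translation=[[-0.1, 0.1, 1], [-0.1, 0.1, 1], [-0.1, 0.1, 1], [-0.1, 0.1, 1], [-0.1, 0.1, 1]], dr=[[0, 0, 0], [0, 0, 0], [0, 0, 0], [0, 0, 0], [0, 0, 0]], jaw=[5, 4, 2.8, 2.8, 2.8], newtons=20)

```text
t: 2.65
position: [0.4607, 0.1467, 0.0225]
tcp_rot: [-2.199, -2.243, -0.001]
wrist_force: [-5.1, -0.2, 4.5]
grip_width: 0.0315
gripper_force: 20.0
```

```bash
python3 -c "
from h import *
to(.4598,.1462,.02,.014)"
```

```text
t 2.65 shift [-0.05 -0.09  0.25] dr [ 0.    -0.001  0.006] F [-5.1 -0.2  4.5] w 0.0315
```

Emit:
jog_arm(translation=[[0, 0, -5], [0, 0, -11], [-5, 1, -16], [-11, 3, -20], [-17, 4, -21]], dr=[[0, 0, 0], [0, 0, 0], [0, 0, 0], [0, 0, -0.03], [0, 0, -0.068]], jaw=[2.8, 2.8, 2.8, 2.8, 2.8])

```text
t: 3.28
position: [0.5015, -0.0066, 0.2297]
tcp_rot: [2.116, 2.316, 0.006]
wrist_force: [1.4, 0.8, -1.9]
grip_width: 0.0314
gripper_force: 20.0
```

Emit:
jog_arm(translation=[[-6, 1.5, 0], [-12, 3, 0], [-13, 3, 0], [-13, 3, 0], [-13, 3, 0]], dr=[[0, 0, 0], [0, 0, 0], [0, 0, 0], [0, 0, 0], [0, 0, 0]], jaw=[2.8, 2.8, 2.8, 2.8, 2.8])

```text
t: 3.9
position: [0.5414, -0.131, 0.2264]
tcp_rot: [2.12, 2.318, 0.001]
wrist_force: [0.2, 0.2, -1.2]
grip_width: 0.0316
gripper_force: 20.0
```

```bash
python3 -c "
from w import *
im=clusters(.0225,.034,-.157,60);cv2.imwrite('pics/w2.png',im[...,::-1]);to(.4385,-.1645,.06,.082)"
```

```text
table -0.0002
[211. 191.] 312 rect [ 427.7 -165.9] [ 8.9 44.6] 4.4 z98 0.0287
[231. 192.] 305 rect [ 448.6 -164.3] [ 9.5 44.3] 4.8 z98 0.0284
[268. 192.] 295 rect [ 488.7 -161.1] [ 8.8 44.1] 3.2 z98 0.0284
[381. 193.] 289 rect [ 612.5 -151.3] [ 9.4 44.3] 5.9 z98 0.0287
[401. 193.] 313 rect [ 633.  -149.5] [ 9.9 44. ] 5.6 z98 0.0283
[167. 190.] 79 rect [ 379.6 -167.3] [ 8.5 15.7] 38.0 z98 0.0338
t 3.95 shift [ -2.43 -10.57  16.63] dr [ 0.001 -0.     0.007] F [-0.9 -0.6 -1.3] w 0.0313
```

View pics/w2.png

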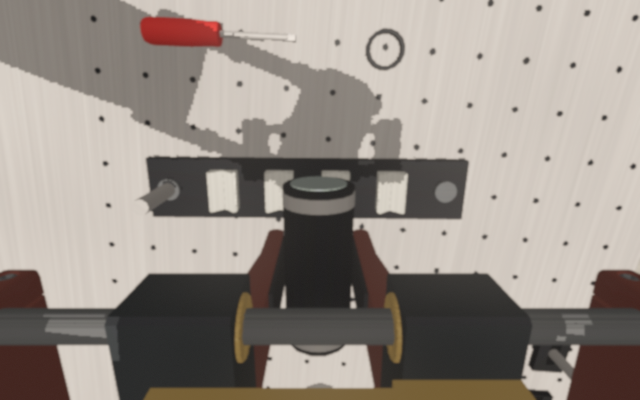

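The wrist view shows the V-blocks at px (222,191), (280,192), (335,~180, hidden by the barrel) and (391,193), and the post at (165,190). From this the groove centres are (438.2,−165.1), (499.7,−160.2), (561.2,−155.3) and (622.7,−150.4), with a rack yaw of 0.08. The spacing comes out at 61.7 mm, which fits the given 62 mm.

Emit:
jog_arm(translation=[[-1.5, -6, 2], [-2.45, -10.6, 6], [-2.45, -10.6, 11], [-2.45, -10.6, 15], [-2.45, -10.6, 17]], dr=[[0, 0, 0.006], [0, 0, 0.006], [0, 0, 0.006], [0, 0, 0.006], [0, 0, 0.006]], jaw=[2.8, 2.8, 2.8, 2.8, 2.8])

```text
t: 4.58
position: [0.4368, -0.1643, 0.0535]
tcp_rot: [-2.125, -2.31, 0.001]
wrist_force: [-0.7, -0.5, -1.0]
grip_width: 0.0315
gripper_force: 20.0
```

Emit:
jog_arm(translation=[[0, 0, 1], [0, 0, 2], [0, 0, 2], [0, 0, 2], [0, 0, 2]], dr=[[0, 0, 0], [0, 0, 0], [0, 0, 0], [0, 0, 0], [0, 0, 0]], jaw=[2.8, 2.8, 2.8, 2.8, 2.8])

```text
t: 5.2
position: [0.4385, -0.1662, 0.0366]
tcp_rot: [2.128, 2.309, 0.001]
wrist_force: [-0.1, -0.5, -1.2]
grip_width: 0.0312
gripper_force: 20.0
```

```bash
python3 -c "
from h import *
to(.4382,-.1651,.0245,.08)"
```

```text
t 5.2 shift [ 0.12 -0.02  1.21] dr [0.001 0.001 0.001] F [-0.1 -0.5 -1.2] w 0.0312
```

Emit:
jog_arm(translation=[[0.1, 0, 0.5], [0.1, 0, 0.9], [0.1, 0, 1.1], [0.1, 0, 1.25], [0.1, 0, 1.25]], dr=[[0, 0, 0], [0, 0, 0], [0, 0, 0], [0, 0, 0], [0, 0, 0]], jaw=[2.8, 2.8, 2.8, 2.8, 2.8])

```text
t: 5.82
position: [0.4391, -0.1652, 0.0244]
tcp_rot: [2.127, 2.308, 0.002]
wrist_force: [3.6, 0.3, 4.5]
grip_width: 0.0316
gripper_force: 20.0
```

```bash
python3 -c "
from h import *
to(.4382,-.1651,.0245,.08)"
```

```text
t 5.83 shift [ 0.01 -0.09 -0.01] dr [0.003 0.001 0.002] F [3.6 0.3 4.5] w 0.0316
```

Emit:
jog_arm(translation=[[0, 0, 0], [0, 0, 0], [0, 0, 0], [0, 0, -5], [0, 0, -11]], dr=[[0, 0, 0], [0, 0, 0], [0, 0, 0], [0, 0, 0], [0, 0, 0]], jaw=[3.8, 5, 5, 5, 5])

```text
t: 6.45
position: [0.4367, -0.1646, 0.1327]
tcp_rot: [-2.127, -2.307, 0.002]
wrist_force: [0.7, -0.5, 0.1]
grip_width: 0.0502
gripper_force: 0.0
```

```bash
python3 -c "
from h import *
to(.5215,.1505,.1,.014)"
```

```text
t 6.45 shift [30.71 11.03  3.29] dr [-0.004 -0.002  0.067] F [ 0.7 -0.5  0.1] w 0.0502
```

Emit:
jog_arm(translation=[[6, 2, -3], [12, 4.2, -5], [18, 6.4, -5], [24, 8.6, -3], [30, 10.8, 0]], dr=[[0, 0, 0.067], [0, 0, 0.067], [0, 0, 0.067], [0, 0, 0.067], [0, 0, 0.067]], jaw=[5, 5, 5, 5, 5])

```text
t: 7.08
position: [0.5158, 0.1232, 0.1434]
tcp_rot: [2.204, 2.237, 0.003]
wrist_force: [0.9, -0.7, -0.7]
grip_width: 0.0499
gripper_force: 0.0
```

```bash
python3 -c "
from h import *
to(.5215,.1505,.021,.016)"
```

```text
t 7.08 shift [ 2.72  0.58 12.24] dr [ 0.002 -0.    -0.001] F [ 0.9 -0.7 -0.7] w 0.0499
```

Emit:
jog_arm(translation=[[1, 0.3, 3], [1, 0.3, 6], [1, 0.3, 6], [1, 0.3, 6], [1, 0.3, 6]], dr=[[0, 0, 0], [0, 0, 0], [0, 0, 0], [0, 0, 0], [0, 0, 0]], jaw=[5, 5, 5, 5, 5])

```text
t: 7.7
position: [0.5189, 0.131, 0.0848]
tcp_rot: [2.205, 2.236, 0.004]
wrist_force: [0.3, -0.4, -0.1]
grip_width: 0.0499
gripper_force: 0.0
```

```bash
python3 -c "
from h import *
to(.5215,.1505,.021,.016)"
```

```text
t 7.7 shift [1.94 0.27 6.38] dr [ 0.003 -0.    -0.002] F [ 0.3 -0.4 -0.1] w 0.0499
```

Emit:
jog_arm(translation=[[1.9, 0.25, 0], [1.9, 0.25, 3], [1.9, 0.25, 5.5], [1.9, 0.25, 6.35], [1.9, 0.25, 6.35]], dr=[[0, 0, 0], [0, 0, 0], [0, 0, 0], [0, 0, 0], [0, 0, 0]], jaw=[5, 5, 5, 5, 5])

```text
t: 8.32
position: [0.5202, 0.1507, 0.0195]
tcp_rot: [-2.205, -2.238, 0.0]
wrist_force: [0.7, 0.1, 0.6]
grip_width: 0.05
gripper_force: 0.0
```

Emit:
jog_arm(translation=[[0, 0, 0], [0, 0, 0], [0, 0, 0], [0, 0, 0], [0, 0, 0]], dr=[[0, 0, 0], [0, 0, 0], [0, 0, 0], [0, 0, 0], [0, 0, 0]], jaw=[4, 2.8, 2.8, 2.8, 2.8])

```text
t: 8.95
position: [0.5221, 0.1504, 0.0212]
tcp_rot: [2.204, 2.235, 0.006]
wrist_force: [4.7, 0.8, 4.0]
grip_width: 0.0317
gripper_force: 20.0
```

```bash
python3 -c "
from h import *
to(.5215,.1505,.021,.016);print(bot.sense()['position'])"
```

```text
t 8.95 shift [ 0.01 -0.06  0.02] dr [ 0.005 -0.001 -0.002] F [4.7 0.8 4. ] w 0.0317
[0.5220979  0.1504273  0.02117733]
```

Emit:
jog_arm(translation=[[0, 0, -5], [0, 0, -10], [-5.5, -0.6, -12], [-11.5, -1.2, -12], [-17.5, -1.8, -12]], dr=[[0, 0, 0], [0, 0, 0], [0, 0, 0], [0, 0, -0.03], [0, 0, -0.064]], jaw=[2.8, 2.8, 2.8, 2.8, 2.8])

```text
t: 9.57
position: [0.5037, -0.0264, 0.1393]
tcp_rot: [-2.13, -2.308, 0.001]
wrist_force: [-0.5, -0.4, -2.0]
grip_width: 0.0315
gripper_force: 20.0
```

```bash
python3 -c "
from h import *
to(.4997,-.1602,.06,.08)"
```

```text
t 9.57 shift [-13.31  -1.47   7.92] dr [-0.001 -0.     0.001] F [-0.5 -0.4 -2. ] w 0.0315
```

Emit:
jog_arm(translation=[[-6, -0.7, 0], [-12, -1.4, 0], [-13.3, -1.45, 3], [-13.3, -1.45, 7], [-13.3, -1.45, 8]], dr=[[0, 0, 0], [0, 0, 0], [0, 0, 0], [0, 0, 0], [0, 0, 0]], jaw=[2.8, 2.8, 2.8, 2.8, 2.8])

```text
t: 10.2
position: [0.4982, -0.1581, 0.0557]
tcp_rot: [-2.129, -2.301, 0.004]
wrist_force: [-0.2, 0.7, -0.4]
grip_width: 0.0317
gripper_force: 20.0
```

```bash
python3 -c "
from h import *
to(.4997,-.1602,.0235,.08)"
```

```text
t 10.2 shift [-0.23  0.16  3.22] dr [-0.007 -0.003 -0.002] F [-0.2  0.7 -0.4] w 0.0317
```

Emit:
jog_arm(translation=[[-0.2, 0.1, 1], [-0.2, 0.1, 2], [-0.2, 0.1, 2.2], [-0.2, 0.1, 2.2], [-0.2, 0.1, 2.2]], dr=[[0, 0, 0], [0, 0, 0], [0, 0, 0], [0, 0, 0], [0, 0, 0]], jaw=[2.8, 2.8, 2.8, 2.8, 2.8])

```text
t: 10.82
position: [0.5023, -0.1608, 0.0381]
tcp_rot: [2.132, 2.306, 0.001]
wrist_force: [-0.6, -0.5, -0.4]
grip_width: 0.0313
gripper_force: 20.0
```

```bash
python3 -c "
from h import *
to(.4997,-.1602,.0235,.08)"
```

```text
t 10.82 shift [ 0.08 -0.25  1.46] dr [ 0.001  0.001 -0.001] F [-0.6 -0.5 -0.4] w 0.0313
```

Emit:
jog_arm(translation=[[0.05, -0.15, 0.5], [0.05, -0.15, 0.9], [0.05, -0.15, 1.1], [0.05, -0.15, 1.3], [0.05, -0.15, 1.3]], dr=[[0, 0, 0], [0, 0, 0], [0, 0, 0], [0, 0, 0], [0, 0, 0]], jaw=[2.8, 2.8, 2.8, 2.8, 2.8])

```text
t: 11.45
position: [0.5002, -0.1603, 0.0242]
tcp_rot: [-2.132, -2.307, 0.0]
wrist_force: [0.4, 0.4, -0.7]
grip_width: 0.0317
gripper_force: 20.0
```

```bash
python3 -c "
from h import *
to(.4997,-.1602,.0235,.08)"
```

```text
t 11.45 shift [ 0.01 -0.05  0.07] dr [-0.    -0.    -0.002] F [ 0.4  0.4 -0.7] w 0.0317
```

Emit:
jog_arm(translation=[[0, 0, 0.1], [0, 0, 0.2], [0, 0, 0.2], [0, 0, 0.2], [0, 0, 0.2]], dr=[[0, 0, 0], [0, 0, 0], [0, 0, 0], [0, 0, 0], [0, 0, 0]], jaw=[2.8, 2.8, 2.8, 2.8, 2.8])

```text
t: 12.08
position: [0.5009, -0.1604, 0.0229]
tcp_rot: [2.132, 2.306, 0.001]
wrist_force: [2.9, -0.0, 2.6]
grip_width: 0.0317
gripper_force: 20.0
```

Emit:
jog_arm(translation=[[0, 0, 0], [0, 0, 0], [0, 0, 0], [0, 0, -5], [0, 0, -10]], dr=[[0, 0, 0], [0, 0, 0], [0, 0, 0], [0, 0, 0], [0, 0, 0]], jaw=[3.8, 5, 5, 5, 5])

```text
t: 12.7
position: [0.4996, -0.1601, 0.1226]
tcp_rot: [-2.131, -2.305, 0.002]
wrist_force: [-0.1, 0.4, 0.5]
grip_width: 0.0497
gripper_force: 0.0
```

```bash
python3 -c "
from h import *
to(.5832,.1501,.12,.016)"
```

```text
t 12.7 shift [30.27 10.77  0.26] dr [-0.002 -0.001  0.062] F [-0.1  0.4  0.5] w 0.0497
```

Emit:
jog_arm(translation=[[30.3, 10.8, 0], [30.3, 10.8, 0], [30.3, 10.8, 0], [30.3, 10.8, 0], [30.3, 10.8, 0]], dr=[[0, 0, 0.062], [0, 0, 0.062], [0, 0, 0.062], [0, 0, 0.062], [0, 0, 0.062]], jaw=[5, 5, 5, 5, 5])

```text
t: 13.32
position: [0.582, 0.1433, 0.1223]
tcp_rot: [2.203, 2.239, -0.0]
wrist_force: [0.9, -0.3, 0.1]
grip_width: 0.0499
gripper_force: 0.0
```

```bash
python3 -c "
from h import *
to(.5832,.1501,.021,.016)"
```

```text
t 13.32 shift [ 0.68  0.13 10.12] dr [-0.  0.  0.] F [ 0.9 -0.3  0.1] w 0.0499
```

Emit:
jog_arm(translation=[[0.6, 0.1, 0], [0.6, 0.1, 3], [0.6, 0.1, 7], [0.6, 0.1, 9.5], [0.6, 0.1, 10.1]], dr=[[0, 0, 0], [0, 0, 0], [0, 0, 0], [0, 0, 0], [0, 0, 0]], jaw=[5, 5, 5, 5, 5])

```text
t: 13.95
position: [0.5812, 0.146, 0.0189]
tcp_rot: [-2.203, -2.237, 0.006]
wrist_force: [-0.3, -0.5, 1.2]
grip_width: 0.0502
gripper_force: 0.0
```

Emit:
jog_arm(translation=[[0, 0, 0], [0, 0, 0], [0, 0, 0], [0, 0, 0], [0, 0, 0]], dr=[[0, 0, 0], [0, 0, 0], [0, 0, 0], [0, 0, 0], [0, 0, 0]], jaw=[4, 2.8, 2.8, 2.8, 2.8])

```text
t: 14.58
position: [0.5843, 0.1474, 0.0234]
tcp_rot: [2.201, 2.238, 0.005]
wrist_force: [3.2, -0.7, 5.7]
grip_width: 0.0315
gripper_force: 20.0
```

```bash
python3 -c "
from h import *
to(.5612,-.1553,.14,.08);print(bot.sense()['position'])"
```

```text
t 14.57 shift [-30.22  -2.76 -11.68] dr [ 0.004 -0.    -0.064] F [ 3.2 -0.7  5.7] w 0.0315
[0.58434044 0.14739673 0.02343119]
```

Emit:
jog_arm(translation=[[0, 0, -5], [0, 0, -10], [-5.5, -0.5, -11.7], [-11.5, -1, -11.7], [-17.5, -1.6, -11.7]], dr=[[0, 0, 0], [0, 0, 0], [0, 0, 0], [0, 0, -0.03], [0, 0, -0.064]], jaw=[2.8, 2.8, 2.8, 2.8, 2.8])

```text
t: 15.2
position: [0.5688, -0.029, 0.138]
tcp_rot: [-2.127, -2.311, 0.001]
wrist_force: [0.2, -0.4, -1.1]
grip_width: 0.0316
gripper_force: 20.0
```

```bash
python3 -c "
from h import *
to(.5612,-.158,.05,.08)"
```

```text
t 15.2 shift [-12.8   -1.81   8.8 ] dr [-0.001 -0.     0.003] F [ 0.2 -0.4 -1.1] w 0.0316
```

Emit:
jog_arm(translation=[[-6, -0.8, 0], [-12, -1.6, 0], [-12.8, -1.8, 3], [-12.8, -1.8, 7], [-12.8, -1.8, 8.8]], dr=[[0, 0, 0], [0, 0, 0], [0, 0, 0], [0, 0, 0], [0, 0, 0]], jaw=[2.8, 2.8, 2.8, 2.8, 2.8])

```text
t: 15.82
position: [0.5599, -0.1563, 0.0468]
tcp_rot: [-2.127, -2.305, 0.003]
wrist_force: [0.9, -0.2, -0.7]
grip_width: 0.0314
gripper_force: 20.0
```

Emit:
jog_arm(translation=[[0, 0, 0.7], [0, 0, 1], [0, 0, 1], [0, 0, 1], [0, 0, 1]], dr=[[0, 0, 0], [0, 0, 0], [0, 0, 0], [0, 0, 0], [0, 0, 0]], jaw=[2.8, 2.8, 2.8, 2.8, 2.8])

```text
t: 16.45
position: [0.5624, -0.157, 0.0411]
tcp_rot: [2.129, 2.308, 0.001]
wrist_force: [0.9, 0.2, -1.0]
grip_width: 0.0314
gripper_force: 20.0
```

```bash
python3 -c "
from h import *
to(.5612,-.158,.0235,.08)"
```

```text
t 16.45 shift [-0.09 -0.13  1.76] dr [0.001 0.    0.001] F [ 0.9  0.2 -1. ] w 0.0314
```

Emit:
jog_arm(translation=[[-0.05, -0.1, 0.7], [-0.05, -0.1, 1.2], [-0.05, -0.1, 1.5], [-0.05, -0.1, 1.6], [-0.05, -0.1, 1.7]], dr=[[0, 0, 0], [0, 0, 0], [0, 0, 0], [0, 0, 0], [0, 0, 0]], jaw=[2.8, 2.8, 2.8, 2.8, 2.8])

```text
t: 17.08
position: [0.5627, -0.1576, 0.0254]
tcp_rot: [2.128, 2.306, 0.004]
wrist_force: [2.2, 0.8, 7.4]
grip_width: 0.0318
gripper_force: 20.0
```

```bash
python3 -c "
from h import *
to(.5612,-.158,.0235,.08)"
```

```text
t 17.07 shift [-0.03 -0.16  0.18] dr [0.004 0.001 0.001] F [2.2 0.8 7.4] w 0.0318
```

Contact. Release and go on to b.

Emit:
jog_arm(translation=[[0, 0, 0], [0, 0, 0], [0, 0, 0], [0, 0, -5], [0, 0, -10]], dr=[[0, 0, 0], [0, 0, 0], [0, 0, 0], [0, 0, 0], [0, 0, 0]], jaw=[3.8, 5, 5, 5, 5])

```text
t: 17.7
position: [0.5603, -0.1573, 0.1234]
tcp_rot: [-2.129, -2.307, 0.002]
wrist_force: [-0.2, -0.0, -0.6]
grip_width: 0.0499
gripper_force: 0.0
```

```bash
python3 -c "
from h import *
to(.6451,.1489,.12,.016)"
```

```text
t 17.7 shift [29.84 10.91  0.34] dr [-0.002 -0.001  0.064] F [-0.2 -0.  -0.6] w 0.0499
```

Emit:
jog_arm(translation=[[29.9, 10.9, 0], [29.9, 10.9, 0], [29.9, 10.9, 0], [29.9, 10.9, 0], [29.9, 10.9, 0]], dr=[[0, 0, 0.064], [0, 0, 0.064], [0, 0, 0.064], [0, 0, 0.064], [0, 0, 0.064]], jaw=[5, 5, 5, 5, 5])

```text
t: 18.32
position: [0.6443, 0.1456, 0.1231]
tcp_rot: [2.203, 2.239, -0.001]
wrist_force: [0.7, -0.9, -0.0]
grip_width: 0.05
gripper_force: 0.0
```

```bash
python3 -c "
from h import *
to(.6451,.1489,.021,.016)"
```

```text
t 18.32 shift [ 0.33  0.09 10.21] dr [-0.  0.  0.] F [ 0.7 -0.9 -0. ] w 0.05
```

Emit:
jog_arm(translation=[[0.3, 0.05, 0], [0.3, 0.05, 3], [0.3, 0.05, 7], [0.3, 0.05, 9.5], [0.3, 0.05, 10.1]], dr=[[0, 0, 0], [0, 0, 0], [0, 0, 0], [0, 0, 0], [0, 0, 0]], jaw=[5, 5, 5, 5, 5])

```text
t: 18.95
position: [0.643, 0.1453, 0.0196]
tcp_rot: [-2.203, -2.237, 0.007]
wrist_force: [-0.1, 0.3, -0.1]
grip_width: 0.0501
gripper_force: 0.0
```

Emit:
jog_arm(translation=[[0, 0, 0], [0, 0, 0], [0, 0, 0], [0, 0, 0], [0, 0, 0]], dr=[[0, 0, 0], [0, 0, 0], [0, 0, 0], [0, 0, 0], [0, 0, 0]], jaw=[4, 2.8, 2.8, 2.8, 2.8])

```text
t: 19.58
position: [0.6463, 0.1467, 0.0247]
tcp_rot: [2.201, 2.237, 0.005]
wrist_force: [3.7, -1.4, 5.3]
grip_width: 0.0315
gripper_force: 20.0
```

```bash
python3 -c "
from h import *
to(.6227,-.1504,.14,.08);print(bot.sense()['position'])"
```

```text
t 19.57 shift [-29.67  -2.79 -11.55] dr [ 0.005 -0.    -0.064] F [ 3.7 -1.4  5.3] w 0.0315
[0.64625068 0.14674665 0.02472023]
```

Emit:
jog_arm(translation=[[0, 0, -5], [0, 0, -10], [-5.5, -0.5, -11.6], [-11.5, -1, -11.6], [-17.5, -1.6, -11.6]], dr=[[0, 0, 0], [0, 0, 0], [0, 0, 0], [0, 0, -0.03], [0, 0, -0.064]], jaw=[2.8, 2.8, 2.8, 2.8, 2.8])

```text
t: 20.2
position: [0.6306, -0.0296, 0.1382]
tcp_rot: [-2.127, -2.311, 0.001]
wrist_force: [-0.3, -0.2, -1.5]
grip_width: 0.0315
gripper_force: 20.0
```

```bash
python3 -c "
from h import *
to(.6227,-.1526,.05,.08)"
```

```text
t 20.2 shift [-12.2   -1.8    8.82] dr [-0.001 -0.     0.003] F [-0.3 -0.2 -1.5] w 0.0315
```

Emit:
jog_arm(translation=[[-6, -0.8, 0], [-12, -1.6, 0], [-12.2, -1.8, 3], [-12.2, -1.8, 7], [-12.2, -1.8, 8.8]], dr=[[0, 0, 0], [0, 0, 0], [0, 0, 0], [0, 0, 0], [0, 0, 0]], jaw=[2.8, 2.8, 2.8, 2.8, 2.8])

```text
t: 20.82
position: [0.6213, -0.1509, 0.0468]
tcp_rot: [-2.127, -2.305, 0.004]
wrist_force: [0.3, -0.2, -1.5]
grip_width: 0.0316
gripper_force: 20.0
```

Emit:
jog_arm(translation=[[0, 0, 0.7], [0, 0, 1], [0, 0, 1], [0, 0, 1], [0, 0, 1]], dr=[[0, 0, 0], [0, 0, 0], [0, 0, 0], [0, 0, 0], [0, 0, 0]], jaw=[2.8, 2.8, 2.8, 2.8, 2.8])

```text
t: 21.45
position: [0.6237, -0.1516, 0.0412]
tcp_rot: [2.129, 2.308, 0.001]
wrist_force: [0.7, -0.0, 0.0]
grip_width: 0.0318
gripper_force: 20.0
```

```bash
python3 -c "
from h import *
to(.6227,-.1526,.0235,.08)"
```

```text
t 21.45 shift [-0.1  -0.11  1.77] dr [0.001 0.    0.001] F [ 0.7 -0.   0. ] w 0.0318
```

Emit:
jog_arm(translation=[[-0.05, -0.1, 0.7], [-0.05, -0.1, 1.2], [-0.05, -0.1, 1.5], [-0.05, -0.1, 1.6], [-0.05, -0.1, 1.7]], dr=[[0, 0, 0], [0, 0, 0], [0, 0, 0], [0, 0, 0], [0, 0, 0]], jaw=[2.8, 2.8, 2.8, 2.8, 2.8])

```text
t: 22.08
position: [0.6247, -0.1522, 0.0263]
tcp_rot: [2.126, 2.305, 0.006]
wrist_force: [0.9, 1.9, 12.4]
grip_width: 0.0316
gripper_force: 20.0
```

```bash
python3 -c "
from h import *
to(.6227,-.1526,.0235,.08)"
```

```text
t 22.07 shift [-0.02 -0.2   0.28] dr [0.006 0.001 0.001] F [ 0.9  1.9 12.4] w 0.0316
```

Seated. Release, rise and check all four.

Emit:
jog_arm(translation=[[0, 0, -0.1], [0, 0, -0.1], [0, 0, -0.1], [0, 0, -5], [0, 0, -10]], dr=[[0, 0, 0], [0, 0, 0], [0, 0, 0], [0, 0, 0], [0, 0, 0]], jaw=[3.8, 5, 5, 5, 5])

```text
t: 22.7
position: [0.6215, -0.1519, 0.1229]
tcp_rot: [-2.128, -2.307, 0.002]
wrist_force: [1.0, -0.1, 0.0]
grip_width: 0.0503
gripper_force: 0.0
```

Emit:
jog_arm(translation=[[0, -5, -5], [0, -9, -11], [0, -9, -11], [0, -9, -11], [0, -9, -11]], dr=[[0, 0, 0], [0, 0, 0], [0, 0, 0], [0, 0, 0], [0, 0, 0]], jaw=[5, 5, 5, 5, 5])

```text
t: 23.32
position: [0.5327, -0.159, 0.2305]
tcp_rot: [-2.128, -2.307, 0.002]
wrist_force: [0.6, -0.2, 0.8]
grip_width: 0.0501
gripper_force: 0.0
```

```bash
python3 -c "
from w import *
im=clusters(.035,.06,-.157);cv2.imwrite('pics/w3.png',im[...,::-1])
print(bot.sense()['position'])"
```

```text
table -0.0003
[347. 170.] 2784 rect [ 561.4 -154.7] [32.2 92.6] 4.7 z98 0.0551
[228. 171.] 2410 rect [ 438.7 -165.7] [31.3 78.7] 4.4 z98 0.0551
[407. 171.] 2002 rect [ 622.8 -149.9] [32.2 64.8] 3.6 z98 0.0551
[288. 172.] 1545 rect [ 499.7 -160.2] [32.2 50.7] 4.2 z98 0.0552
[170. 170.] 173 rect [ 379.9 -167.7] [ 7.8 15.7] 33.1 z98 0.0593
[ 0.5326432  -0.1589708   0.23025024]
```

View pics/w3.png

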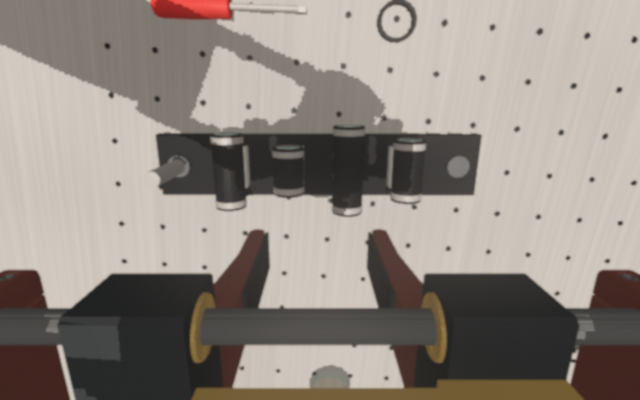

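The wrist view shows the barrels at px (228,171), (288,172), (347,170) and (407,171), in order c, a, d, b from the post. All are within 1 mm of their grooves, at the correct height.

```bash
python3 -c "
from bench import bot
print(bot.hand_in())"
```

```text
the job is handed in; nothing more can be done
None
```

I moved all four barrels to the V-rack and handed the job in; from the post outward they lie c, a, d, b, each within about 1 mm of its groove centre at the last wrist-camera check, but the hand-in returned no verdict.

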